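# Swing the microscope lamp rail into line against its two posts

## Robot

A 6-joint arm with a two-finger parallel gripper is mounted at the origin on the work surface. World frame = base frame: x ahead of the robot, y to its left, z up, the work surface at z = 0. Lengths are in m, angles in rad, forces in N, time in s.
With the tool pointing down it reaches from about 0.3 to 0.775 m from the base axis. Payload 14.6 kg.
Tool frame: the origin (TCP) lies on the centre line of the jaws, within the pads' length; the fingertips stand 19 mm ahead of it and the grasp point (between the pads) is the TCP (ctrl.tip_reach is the distance from the TCP to the fingertips, in m); x points along the fingers, y is the direction in which the jaws open and shut, and the axes are right-handed (so a half turn about x gives the same grasp; the last joint's range is limited). The gripper opens to 94 mm and grips with 3 to 60 N. Pads are 16 mm wide; open, the fingers measure 119 mm over their backs; the gripper's body (75 mm by 177 mm) begins 78 mm behind the grasp point.
Start: joints at [1.221, 0.3, 1.521, -0, 1.321, -0.067], TCP at [0.153, 0.528, 0.224] pointing down, gripper open.
Joint ranges: [-3.03, 3.03], [-0.79, 2.21], [0.23, 2.52], [-1.04, 4.18], [0, 3.07], [-2.55, 2.55]. Speed limits (rad/s): [2.22, 2.22, 2.57, 3.14, 3.14, 3.14].

## Interface

Orientations are given as [roll, pitch, yaw] about the fixed x, y, z axes, in that order (R = Rz(yaw) Ry(pitch) Rx(roll)).
In Python, from station import ctrl, optics, models gives the robot as it stands. The module is installed in compiled form; this text tells all that it offers.
- The arm moves only by the tool arm_command, never from a script. Its argument "deltas" is a list of rows, each an object with "translation": the shift along the tool's x, y, z in units of 25 mm (1.0 is 25 mm), a list of three; "turn": the turn, a rotation vector about the tool's x, y, z in units of 5 degrees (1.0 is 5 degrees), a list of three. In form: [{"translation": [x, y, z], "turn": [rx, ry, rz]}, ...]. A call has 1 to 12 rows; each row is the pose to reach, as a shift and turn from the pose commanded when the call began, along the tool's axes at that moment; what a row does not reach only later rows make up. A row lasts 1/12 s, in which the tool goes at most 41.7 mm and 7.16 degrees, less where a joint would pass 70% of its speed; a pose out of reach is approached as far as the arm can. A call with a gripper value outside its range is refused whole. "gripper" is the finger opening in mm, from 0 to 94, set as the call begins (left out, the last holds). The fingers move at their own pace and stop on an object; "force" is the grip in N (left out, the last holds). Time passes only in rows, so rows that repeat a pose let the fingers close. It gives the time, the measured TCP pose, the force and the opening at its end, in the units of the state.
- ctrl.get_obs(): the state, without advancing time (a new reading comes with each control period).
- optics.camera(name): name is "side" or "top"; returns the picture (384x512x3 uint8, red, green, blue); there is no depth.
- optics.get_calibration(name): a dict with "K" (3x3 intrinsics, pixels), "origin" and "orientation" of the camera in the world. Camera axes: x right, y down, z forward; pixel columns grow to the right and rows downward; lengths in m; the calibration is good to about 2 mm. A picture is of the moment at which its call begins. get_calibration takes no time and is no camera call.
- ctrl.hand_in(): hands the job in, once; it reports no verdict.
Trained networks look in the newest picture that a camera, given by its name, has taken for a name from the list of things; names that differ only in an ending like _2 or _b are one class to them, and where a whole thing is asked for, a point or a joint stands for the part that bears it (a point fixed in the world has none). Each returns a list of dicts, best first, with "score" (0 to 1); they miss things now and then, are a little off and sometimes report something else, mostly with a low value. They report only what shows in the picture. A call takes as long as a camera call. They do not tell look-alikes from the thing itself.
- models.look_for(target, camera): "box" ([left, top, right, bottom] in pixels, round what is visible of it).
- models.cut_out(target, camera): "pixels" (384x512 bool, what is visible of it) and "box" ([left, top, right, bottom] in pixels, round what is visible of it).
- models.mark_of(target, camera): "at" ([column, row] in pixels: a listed point, or the origin of a listed thing).
The state is a dict: "time_s": time; "qpos": joint angles; "joint_vel": joint speeds; "tau": joint torques, N m; "ee_pos": TCP position; "eef_rot": TCP orientation; "force": force on the tool from outside, world axes, zero at the start; "moment": the same for the moment, N m; "grip_width": finger opening in m.
Only numpy, scipy, OpenCV 4.12 (cv2) and the standard library are available. Lean on these libraries where they do the work, as an engineer would, in place of code of your own. Each camera call takes 0.05 s, during which the arm holds its last target.

## Task

Line up the loose aluminium rail with the lamp house: slide it over the base plate, without lifting it, swinging it about the locating post at its heel end until its side lies flat against both posts. Its heel must stay close by its post all the way (within about 2 cm), and the lens tube, the glass dish and the slide box must be left where they are; finish with the rail lying still and the robot clear.

Things in the scene. Friction and masses are not known exactly. Their poses are not given: they have to be found in the camera images.
- plate: Dark grey base plate, 320 x 380 x 12 mm, fixed; top 12 mm above the bench. Origin at bench level under the middle of the seated rail, whose centre line then lies on x = 0. y runs along the line from heel post to lamp house, x across it to the posts' side (roughly away from the robot). It spans x -190 to 130, y -140 to 240 mm. Black lamp house on it: 75 x 70 x 68 mm high at y = 200, lens barrel back to y = 142.
- heel_post (a point): Centre of the top of the heel post: a plain steel pin of 16 mm diameter, standing 45 mm above the plate, at x = 26, y = -70 mm of the plate. The loose rail's heel end lies beside it at the start.
- toe_post (a point): Centre of the top of the toe post: an equal steel pin, at x = 26, y = 70 mm of the plate. The rail's toe end has to swing over to it.
- rail_mid (a point): Centre of the loose aluminium rail, 15 mm above the plate. 180 mm long, 30 mm high; 36 mm wide at the foot (lowest 12 mm), 20 at the waist, 30 at the head. y runs from heel to toe (black end cap on the toe's head), x across it to the side that must meet the posts. At the start the toe is swung 0.4 to 0.75 rad out of line, away from the posts, to the robot's side.
- rail_pivot (a point): Point on the posts' side of the rail's foot, 20 mm from the heel end and 6 mm above the plate: the place that bears on the heel post (8 mm from the post's centre when touching). Axes as rail_mid.
- lens_tube: Bystander: upright steel and black lens tube, 38 mm diameter, 58 mm high, on the plate behind the posts. Origin at the centre of its underside.
- dish: Bystander: closed glass dish, 62 mm diameter, 16 mm high, on the plate behind the posts. Origin at the centre of its underside.
- slide_box: Bystander: wooden slide box 47 x 87 x 35 mm, on the plate's corner on the robot's side, on the heel side. Origin at the centre of its underside.
- rail: The same rail as a whole: about 0.4 kg, evenly spread, sliding freely on the plate. Origin at plate level on the edge of its posts' side, 20 mm from the heel end. Pushed near mid-length on the side away from the posts it turns about the heel post; pushed near the toe, its heel kicks back from the post.
There are look-alikes about, which are no part of the job. What is meant by the rail is not green, and is the larger of those in its own colour.

How it is judged:
By the outcome, as a careful person would: the job done as asked, in the order asked, and still so for the second after the job is handed in, with the robot touching nothing.
It also fails if it takes over 40 s, if anything falls off the work surface, if the arm or the gripper's body presses on something with over 40 N, if the wrist force passes 120 N, or if a joint passes its speed limit or range.

## Working session

There is one attempt and no reset: what is moved stays moved. The work goes in short steps, Python scripts to look and compute and a tool call to move; the robot and the scene stay as the last step left them, time stands still between calls to the robot, and variables do not carry over. Pictures are saved under pics/ and viewed, and the job is handed in when it is done.

Besides the shell and the picture viewer there is one more tool, called after "Request:" by a JSON object that holds its "fn" and its "kwargs". arm_command: Moves the arm, as the interface text tells. Its arguments: {"type":"object","properties":{"deltas":{"type":"array"},"gripper":{"type":"number"},"force":{"type":"number"}},"required":["deltas"]}

```bash
mkdir -p pics; cat > h.py <<'E'
import numpy as np,cv2
from station import ctrl,optics,models
from scipy.spatial.transform import Rotation as R
def save(n,f):
    im=optics.camera(n); cv2.imwrite(f,im[:,:,::-1]); return im
def cal(n):
    c=optics.get_calibration(n); o=np.array(c['orientation'])
    Rm=o if o.shape==(3,3) else R.from_euler('xyz',o).as_matrix()
    return np.array(c['K']),np.array(c['origin']),Rm
def ray(n,p,z):
    K,t,Rm=cal(n); d=Rm@np.linalg.solve(K,[p[0],p[1],1]); s=(z-t[2])/d[2]; return t+s*d
def proj(n,P):
    K,t,Rm=cal(n); q=K@(Rm.T@(np.array(P)-t)); return q[:2]/q[2]
E
python3 - <<'E'
from h import *
for n in ['top','side']:
    save(n,f'pics/{n}0.png'); print(optics.get_calibration(n))
    for t in ['plate','heel_post','toe_post','rail_mid','rail_pivot','rail','lens_tube','dish','slide_box']:
        r=models.mark_of(t,n)
        for x in r[:3]: print(n,t,np.round(x['at'],1),round(x['score'],2))
print(ctrl.get_obs(),ctrl.tip_reach)
E
```

```text
{'K': array([[384.64775944,   0.        , 263.02483196],
       [  0.        , 384.64775944, 192.10335058],
       [  0.        ,   0.        ,   1.        ]]), 'origin': array([ 0.51433392, -0.02533793,  0.7991762 ]), 'orientation': array([-3.00558134,  0.01703055, -1.59596214])}
top plate [286.5 225.6] 0.88
top heel_post [320.1 205.2] 0.93
top toe_post [253.3 220. ] 0.75
top rail_mid [313.4 244.1] 0.85
top rail_mid [358.5 103.2] 0.68
top rail_mid [271.5  92.1] 0.66
top rail_pivot [323.4 207.2] 0.96
top rail_pivot [380.9 104.5] 0.66
top rail_pivot [305.4  97.6] 0.65
top rail [323.1 213.2] 0.96
top rail [375.1 105.4] 0.9
top rail [305.3  96.8] 0.83
top lens_tube [300.7 170.4] 0.57
top lens_tube [349.3 289.6] 0.31
top dish [230.9 197.2] 0.67
top dish [320.6 200.5] 0.39
top slide_box [350.8 293.1] 0.86
{'K': array([[382.69319364,   0.        , 255.74615373],
       [  0.        , 382.69319364, 194.05078757],
       [  0.        ,   0.        ,   1.        ]]), 'origin': array([0.51659741, 0.63064551, 0.57747213]), 'orientation': array([-2.24682557, -0.0140695 , -2.95389133])}
side plat
[... 567 characters left out ...]
0.81
side slide_box [353.6 178.8] 0.89
{'time_s': 1.0, 'qpos': array([ 1.22138756e+00,  2.99891835e-01,  1.52099639e+00, -2.15932990e-05,
        1.32069424e+00, -6.65906129e-02]), 'joint_vel': array([-3.04327203e-05,  2.58663969e-04, -8.91168457e-04,  1.20817191e-03,
        7.78998756e-04,  7.90602850e-04]), 'tau': array([-2.69765605e-04, -5.31682599e+01, -3.52900493e+01,  7.08522345e-02,
        2.16063811e-02, -7.01517683e-05]), 'ee_pos': array([0.1534851 , 0.52814248, 0.22445159]), 'eef_rot': array([0.38647396, 1.57077306, 0.10366115]), 'force': array([-0.4179772,  0.4877395,  0.2449897]), 'moment': array([-0.03135704,  0.02938063, -0.00588873]), 'grip_width': 0.09401942688182895} 0.019
```

```bash
ls pics
```

```text
side0.png
top0.png
```

View pics/top0.png

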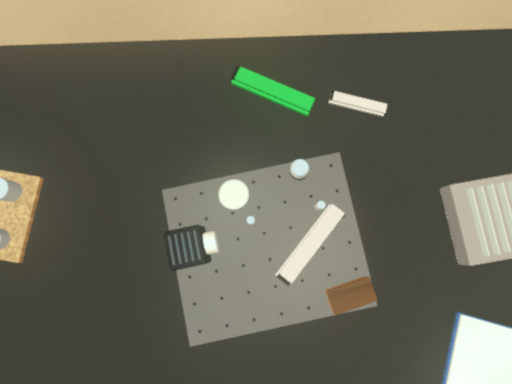

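View pics/side0.png

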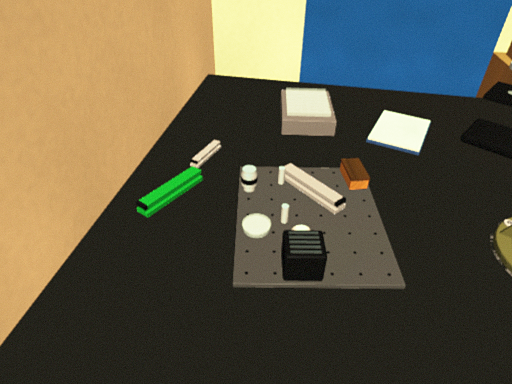

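```bash
cat > m.py <<'E'
from h import *
from scipy.optimize import least_squares
def rot(a): return np.array([[np.cos(a),-np.sin(a)],[np.sin(a),np.cos(a)]])
def cands(t,n,near=None):
    return [np.array(x['at']) for x in models.mark_of(t,n)]
def platefit(im):
    c=models.cut_out('plate','top')[0]
    return c
E
python3 - <<'E'
from m import *
im=optics.camera('top')
print(ctrl.get_obs()['time_s'])
hp=ray('top',[320.1,205.2],.057); tp=ray('top',[253.3,220.],.057); pl=ray('top',[286.5,225.6],0)
print('top',hp,tp,pl)
print('side',ray('side',[280,164.2],.057),ray('side',[284.8,204.4],.057))
for p in [(163,188),(341,154),(375,307),(190,342)]: print(ray('top',p,.012))
print('railpivot',ray('top',[323.4,207.2],.018),ray('side',[285.8,180.1],.018))
print('railmid',ray('top',[313.4,244.1],.027),ray('side',[313.4,186.2],.027))
M=models.cut_out('rail','top')
for m in M: print(m['score'],m['box'],m['pixels'].sum())
m=M[0]['pixels'].astype(np.uint8)
cs,_=cv2.findContours(m,0,2); c=max(cs,key=cv2.contourArea)
b=cv2.boxPoints(cv2.minAreaRect(c)); print(b)
for p in b: print(ray('top',p,.035))
x=[220,140,400,340]; crop=im[140:340,220:400]
cv2.imwrite('pics/crop.png',cv2.resize(crop,(720,800)[:2] if 0 else (540,600),interpolation=2)[:,:,::-1])
mm=im.copy(); cv2.drawContours(mm,[c],-1,(255,0,0),1)
cv2.imwrite('pics/cropm.png',cv2.resize(mm[140:340,220:400],(540,600),interpolation=2)[:,:,::-1])
E
```

```text
1.05
top [ 0.58761655 -0.1249617   0.057     ] [0.56241221 0.00486903 0.057     ] [ 0.55271409 -0.06131588  0.        ]
side [ 0.59468403 -0.1332265   0.057     ] [0.56406459 0.01349086 0.057     ]
[0.63670289 0.19295968 0.012     ]
[ 0.69814128 -0.17935301  0.012     ]
[ 0.3873109  -0.23000784  0.012     ]
[0.32877819 0.13647663 0.012     ]
railpivot [ 0.5872045  -0.13670472  0.018     ] [ 0.57705543 -0.12488294  0.018     ]
railmid [ 0.51341584 -0.11221468  0.027     ] [ 0.50892864 -0.10210187  0.027     ]
0.96 [277.7, 204.1, 345.0, 282.6] 1596
0.81 [325.8, 89.4, 385.3, 117.9] 760
0.67 [234.8, 63.0, 316.0, 116.0] 1700
[[274.62653 275.65677]
 [329.93024 202.41669]
 [344.51324 213.42834]
 [289.20953 286.66843]]
[ 0.45449375 -0.03340651  0.035     ]
[ 0.59482914 -0.14769707  0.035     ]
[ 0.57210889 -0.17545738  0.035     ]
[ 0.43291109 -0.06103877  0.035     ]
```

View pics/cropm.png

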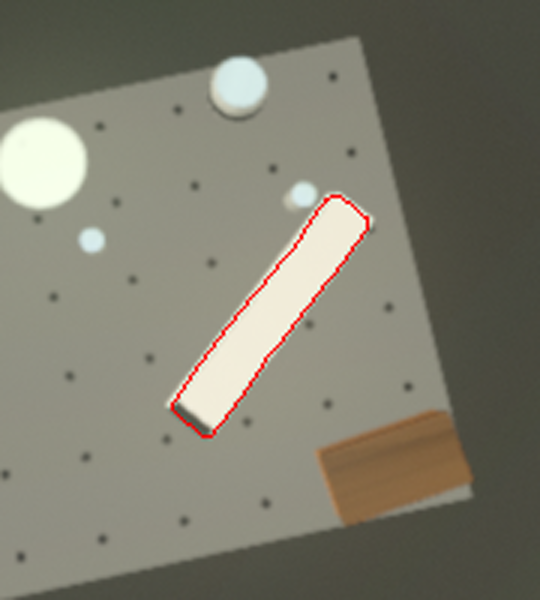

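```bash
cat >> m.py <<'E'
PX={'hp':(321,205),'tp':(250.7,220)}
def fitplate(pts):
    # pts list of (local xyz, cam, px)
    def f(v):
        r=[]
        for l,n,p in pts:
            w=np.append(v[:2]+rot(v[2])@np.array(l[:2])/1000,l[2]/1000); r+=list(proj(n,w)-p)
        return r
    s=least_squares(f,[.555,-.06,0.2],loss='soft_l1'); return s.x,np.array(f(s.x)).reshape(-1,2)
E
python3 - <<'E'
from m import *
pts=[((26,-70,57),'top',(321,205)),((26,70,57),'top',(250.7,220)),((130,240,12),'top',(163,188)),((130,-140,12),'top',(340.5,153.5)),((-190,-140,12),'top',(376,306)),((-190,240,12),'top',(190,342))]
v,r=fitplate(pts); print(v,r)
spts=[((26,-70,57),'side',(281.5,167.5)),((26,70,57),'side',(285,205.5))]
v2,r2=fitplate(pts+spts); print(v2,r2)
# rail in plate frame from top mask: fit head top rectangle 180x30 z=42
E
python3 - <<'E'
from m import *
im=optics.camera('side'); cv2.imwrite('pics/s2.png',cv2.resize(im[140:290,220:400],(720,600),interpolation=2)[:,:,::-1])
E
```

```text
[ 0.55053586 -0.06357885  0.17324369] [[ 6.84942048e-01 -1.49711496e-01]
 [ 1.11629979e-04 -7.96508879e-01]
 [-1.08916387e+00 -2.15583794e-01]
 [ 2.50428059e-01 -1.63925644e+00]
 [ 1.14097002e+00  8.44822009e-01]
 [-1.82872035e+00  3.63435403e+00]]
[ 0.55069851 -0.06301277  0.17382473] [[ 0.37568694 -0.24450097]
 [-0.29825107 -0.85084469]
 [-1.38448146 -0.21328905]
 [-0.06944749 -1.73764773]
 [ 0.89279875  0.71370684]
 [-2.04848999  3.61559686]
 [ 0.75997059 -1.6654485 ]
 [-0.07779292 -2.02645363]]
```

View pics/s2.png

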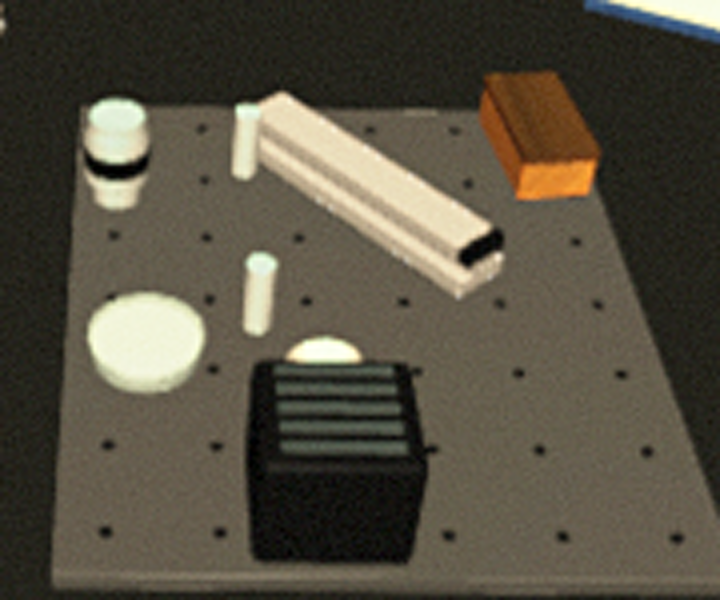

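Request:
{"fn": "arm_command", "kwargs": {"deltas": [{"translation":[0,-0.5,0.4],"turn":[0.5,0,0]},{"translation":[0,-1.5,1.3],"turn":[1.5,0,0]},{"translation":[0,-2.5,2.2],"turn":[2.5,0,0]},{"translation":[0,-3.5,3.1],"turn":[3.6,0,0]},{"translation":[0,-4.5,4.1],"turn":[4.7,0,0]},{"translation":[0,-5.5,5],"turn":[5.8,0,0]},{"translation":[0,-6.5,6],"turn":[6.9,0,0]},{"translation":[0,-7.5,6.9],"turn":[8,0,0]},{"translation":[0,-8.5,7.8],"turn":[9,0,0]},{"translation":[0,-9.5,8.7],"turn":[10,0,0]},{"translation":[0,-10.3,9.5],"turn":[10.8,0,0]},{"translation":[0,-10.8,10],"turn":[11.3,0,0]}], "gripper": 0, "force": 20}}

```text
time_s: 2.15
ee_pos: [0.319, 0.1971, 0.2247]
eef_rot: [1.407, 1.57, 0.133]
force: [-0.6, 0.9, -0.2]
grip_width: 0.0177
```

```bash
cat >> m.py <<'E'
def delta(target,ydir):
    """target xyz TCP, ydir world angle of tool y; tool down. returns translation units and turn units"""
    o=ctrl.get_obs(); Rm=R.from_euler('xyz',o['eef_rot']).as_matrix()
    T=np.array([[0,np.cos(ydir),np.sin(ydir)],[0,np.sin(ydir),-np.cos(ydir)],[-1,0,0]])
    return np.round(Rm.T@(np.array(target)-o['ee_pos'])/.025,2), np.round(np.degrees(R.from_matrix(Rm.T@T).as_rotvec())/5,2)
def state():
    o=ctrl.get_obs(); Rm=R.from_euler('xyz',o['eef_rot']).as_matrix()
    print(o['time_s'],o['ee_pos'].round(4),'ydeg',np.degrees(np.arctan2(Rm[1,1],Rm[0,1])).round(2),'F',o['force'].round(1),o['grip_width'],o['qpos'].round(2))
E
python3 -c "
from m import *
state(); print(delta([.480,-.130,.12],np.radians(-39.3)))"
```

```text
2.15 [0.319  0.1971 0.2247] ydeg 16.99 F [-0.6  0.9 -0.2] 0.017678157325500918 [ 0.46 -0.1   1.96 -0.    1.28  0.16]
(array([ 4.19,  2.33, 14.39]), array([ 1.126e+01, -0.000e+00, -1.000e-02]))
```

Request:
{"fn": "arm_command", "kwargs": {"deltas": [{"translation":[0.1,0.1,0.7],"turn":[0.5,0,0]},{"translation":[0.3,0.3,2],"turn":[1.5,0,0]},{"translation":[0.7,0.6,3.5],"turn":[2.6,0,0]},{"translation":[1.1,0.8,5],"turn":[3.8,0,0]},{"translation":[1.5,1.0,6.5],"turn":[5,0,0]},{"translation":[2,1.2,8],"turn":[6.2,0,0]},{"translation":[2.5,1.5,9.5],"turn":[7.4,0,0]},{"translation":[3,1.7,11],"turn":[8.6,0,0]},{"translation":[3.5,2,12.4],"turn":[9.7,0,0]},{"translation":[3.9,2.2,13.5],"turn":[10.6,0,0]},{"translation":[4.2,2.3,14.2],"turn":[11.2,0,0]},{"translation":[4.2,2.3,14.4],"turn":[11.3,0,0]}]}}

```text
time_s: 3.15
ee_pos: [0.4803, -0.1295, 0.1178]
eef_rot: [-1.144, 1.569, 2.88]
force: [-0.1, 0.1, -0.7]
grip_width: 0.0007
```

```bash
python3 -c "
from m import *
save('top','pics/t3.png');im=save('side','pics/s3.png')
cv2.imwrite('pics/s3c.png',cv2.resize(im[90:290,200:440],(720,600),interpolation=2)[:,:,::-1])
state(); print(delta([.480,-.130,.036],np.radians(-39.3)))"
```

```text
3.25 [ 0.48   -0.1278  0.1193] ydeg -39.2 F [-0.7  0.2 -0.2] 0.00017625611165041907 [-0.33  0.3   1.78  0.    1.06  0.35]
(array([3.33, 0.06, 0.07]), array([0.02, 0.  , 0.01]))
```

View pics/s3c.png

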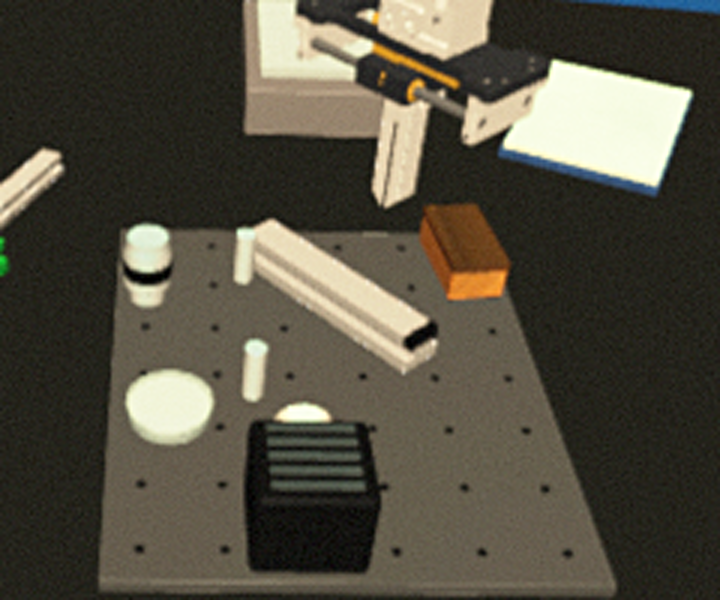

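View pics/t3.png

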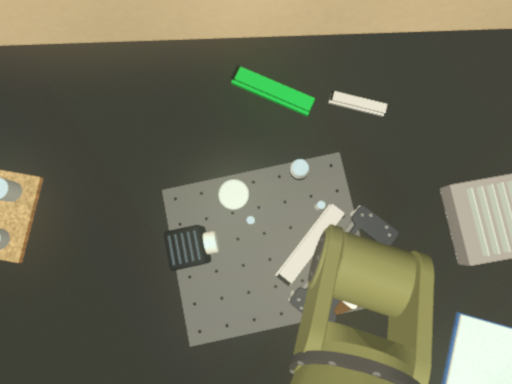

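```bash
python3 -c "
from m import *
for p in [(325.7,290),(368,277),(377,299),(335,315)]: print(ray('top',p,.047).round(4))
Rv=rot(np.radians(-39.3))
for c in [(12.5,8),(12.5,-8),(-12.5,-8),(-12.5,8)]:
  w=np.array([.48,-.13])+Rv@np.array(c)/1000; print(w.round(4),(proj('side',[*w,.017])-[200,90])*3)
"
```

```text
[ 0.4264 -0.1296  0.047 ]
[ 0.4487 -0.2112  0.047 ]
[ 0.4075 -0.2256  0.047 ]
[ 0.38   -0.1449  0.047 ]
[ 0.4947 -0.1317] [358.95876886 278.77571251]
[ 0.4846 -0.1441] [372.26442709 271.38797744]
[ 0.4653 -0.1283] [395.43056668 285.81551163]
[ 0.4754 -0.1159] [382.11520816 293.44997418]
```

Request:
{"fn": "arm_command", "kwargs": {"deltas": [{"translation":[0.5,0,0],"turn":[0,0,0]},{"translation":[1.2,0,0],"turn":[0,0,0]},{"translation":[1.9,0,0],"turn":[0,0,0]},{"translation":[2.5,0,0],"turn":[0,0,0]},{"translation":[3,0,0],"turn":[0,0,0]},{"translation":[3.2,0,0],"turn":[0,0,0]},{"translation":[3.3,0,0],"turn":[0,0,0]},{"translation":[3.3,0,0],"turn":[0,0,0]}]}}

```text
time_s: 3.92
ee_pos: [0.4802, -0.127, 0.0374]
eef_rot: [1.932, 1.57, -0.322]
force: [-1.4, -0.9, -1.4]
grip_width: 0.0006
```

```bash
python3 - <<'E'
from m import *
im=save('side','pics/s4.png')
cv2.imwrite('pics/s4c.png',cv2.resize(im[90:290,200:440],(720,600),interpolation=2)[:,:,::-1])
state()
v=[.5507,-.063,.174]
P=np.array(v[:2])+rot(v[2])@[.026,-.070]
u0=.713
# arc: contact in rail coords rel. to post (tool centre): (-52,80) when touching; extra gap at start
for u in [.71,.6,.5,.4,.3,.2,.1,0]:
    a=v[2]+u; off=-.052
    t=P+rot(a)@[off,.082]
    print(u,t.round(4),np.degrees(a-np.pi/2).round(1),delta([*t,.036],a-np.pi/2))
E
```

```text
3.9667 [ 0.4804 -0.1272  0.0378] ydeg -39.14 F [-0.2  0.7  0.1] 0.0005438985829548815 [-0.33  0.43  1.83  0.    0.88  0.35]
0.71 [ 0.492  -0.1157] -39.4 (array([ 0.07,  0.07, -0.65]), array([ 0.04, -0.  , -0.01]))
0.6 [ 0.4939 -0.1052] -45.7 (array([ 0.07, -0.14, -1.02]), array([ 1.3 , -0.  , -0.01]))
0.5 [ 0.4966 -0.0958] -51.4 (array([ 0.07, -0.29, -1.38]), array([ 2.45, -0.01, -0.01]))
0.4 [ 0.5002 -0.0868] -57.1 (array([ 0.07, -0.4 , -1.75]), array([ 3.59, -0.01, -0.01]))
0.3 [ 0.5047 -0.0782] -62.8 (array([ 0.07, -0.48, -2.13]), array([ 4.74, -0.01, -0.01]))
0.2 [ 0.5101 -0.0701] -68.6 (array([ 0.07, -0.52, -2.52]), array([ 5.89, -0.01, -0.01]))
0.1 [ 0.5162 -0.0626] -74.3 (array([ 0.07, -0.52, -2.91]), array([ 7.03, -0.01, -0.01]))
0 [ 0.523  -0.0557] -80.0 (array([ 0.07, -0.48, -3.29]), array([ 8.18, -0.01, -0.01]))
```

View pics/s4c.png

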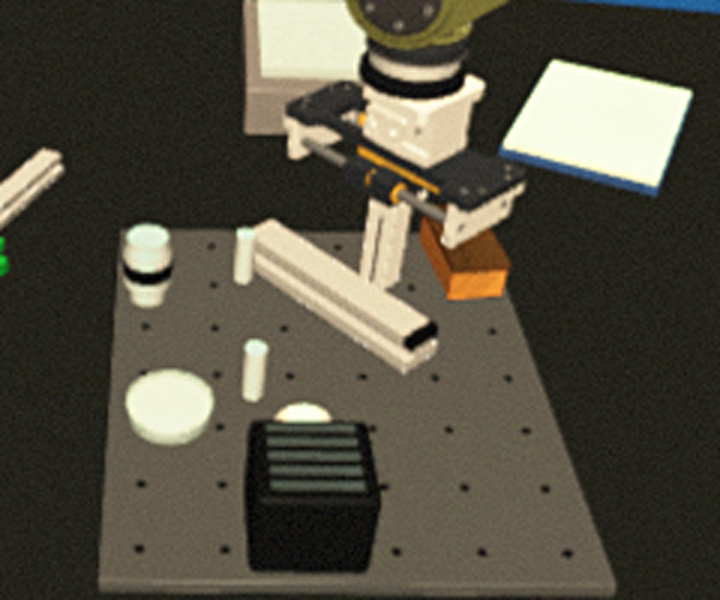

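Request:
{"fn": "arm_command", "kwargs": {"deltas": [{"translation":[0,0,-0.15],"turn":[0,0,0]},{"translation":[0,0,-0.3],"turn":[0,0,0]},{"translation":[0,0,-0.4],"turn":[0,0,0]},{"translation":[0,0,-0.5],"turn":[0,0,0]},{"translation":[0,0,-0.58],"turn":[0,0,0]},{"translation":[0,0,-0.65],"turn":[0,0,0]},{"translation":[0,-0.03,-0.72],"turn":[0.2,0,0]},{"translation":[0,-0.06,-0.8],"turn":[0.5,0,0]},{"translation":[0,-0.1,-0.88],"turn":[0.8,0,0]},{"translation":[0,-0.12,-0.95],"turn":[1.0,0,0]},{"translation":[0,-0.14,-1.02],"turn":[1.3,0,0]},{"translation":[0,-0.14,-1.02],"turn":[1.3,0,0]}]}}

```text
time_s: 4.97
ee_pos: [0.4935, -0.1053, 0.0369]
eef_rot: [-1.156, 1.57, 2.757]
force: [-2.1, -1.2, 1.9]
grip_width: 0.0003
```

```bash
cat > look.py <<'E'
import sys
from m import *
k=sys.argv[1]
im=save('side','pics/s%s.png'%k)
cv2.imwrite('pics/s%sc.png'%k,cv2.resize(im[90:290,200:440],(720,600),interpolation=2)[:,:,::-1])
state()
v=[.5507,-.063,.174]
P=np.array(v[:2])+rot(v[2])@[.026,-.070]
for u in [.6,.5,.4,.3,.2,.1,.05,0]:
    a=v[2]+u
    t=P+rot(a)@[-.052,.082]
    d=delta([*t,.037],a-np.pi/2);print(u,t.round(4),d[0],d[1])
E
python3 look.py 5
```

```text
5.0167 [ 0.4935 -0.1053  0.0368] ydeg -45.7 F [-0.5 -0.8  0. ] 0.0006110414192534104 [-0.28  0.45  1.81  0.    0.88  0.51]
0.6 [ 0.4939 -0.1052] [-0.01  0.01 -0.02] [-0.01 -0.    0.  ]
0.5 [ 0.4966 -0.0958] [-0.01 -0.18 -0.35] [ 1.14 -0.    0.  ]
0.4 [ 0.5002 -0.0868] [-0.01 -0.34 -0.71] [2.28 0.   0.  ]
0.3 [ 0.5047 -0.0782] [-0.01 -0.46 -1.08] [3.43 0.   0.  ]
0.2 [ 0.5101 -0.0701] [-0.01 -0.54 -1.46] [4.57 0.   0.  ]
0.1 [ 0.5162 -0.0626] [-0.01 -0.59 -1.84] [5.72 0.   0.  ]
0.05 [ 0.5195 -0.059 ] [-0.01 -0.6  -2.04] [6.29 0.   0.  ]
0 [ 0.523  -0.0557] [-0.01 -0.6  -2.23] [6.87 0.   0.  ]
```

View pics/s5c.png

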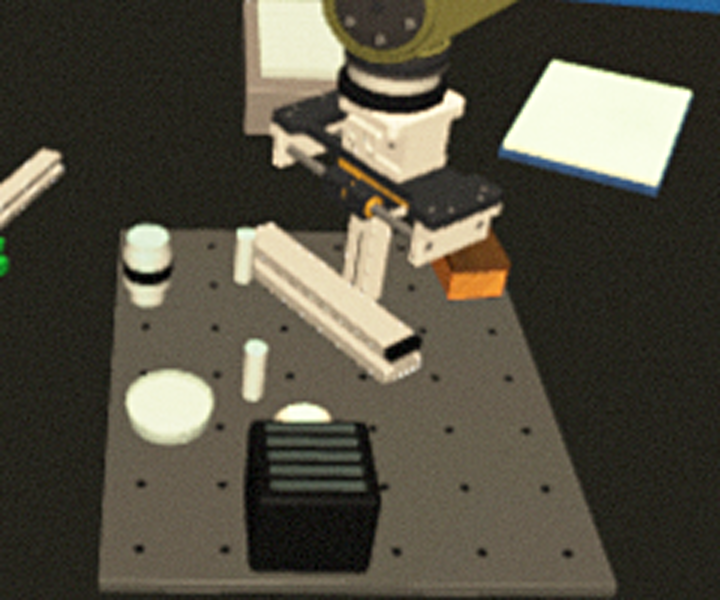

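The toe cap has moved from (437,330) to (420,345) in the crop, and the heel is still at its post. I'll keep going.

Request:
{"fn": "arm_command", "kwargs": {"deltas": [{"translation":[0,-0.05,-0.1],"turn":[0.3,0,0]},{"translation":[0,-0.1,-0.2],"turn":[0.65,0,0]},{"translation":[0,-0.14,-0.28],"turn":[0.9,0,0]},{"translation":[0,-0.18,-0.37],"turn":[1.2,0,0]},{"translation":[0,-0.22,-0.46],"turn":[1.5,0,0]},{"translation":[0,-0.26,-0.55],"turn":[1.75,0,0]},{"translation":[0,-0.3,-0.64],"turn":[2.05,0,0]},{"translation":[0,-0.34,-0.72],"turn":[2.3,0,0]},{"translation":[0,-0.38,-0.82],"turn":[2.6,0,0]},{"translation":[0,-0.42,-0.92],"turn":[2.9,0,0]},{"translation":[0,-0.45,-1.02],"turn":[3.2,0,0]},{"translation":[0,-0.46,-1.08],"turn":[3.4,0,0]}]}}

```text
time_s: 6.02
ee_pos: [0.5048, -0.0783, 0.0368]
eef_rot: [-0.925, 1.57, 2.692]
force: [-3.0, -2.3, 1.1]
grip_width: 0.0005
```

```bash
python3 look.py 6
```

```text
6.0667 [ 0.5049 -0.0782  0.0368] ydeg -62.79 F [-1.2 -0.1  0.5] 0.0003653852667997753 [-0.23  0.46  1.79  0.    0.89  0.87]
0.6 [ 0.4939 -0.1052] [-0.01  0.76  0.88] [-3.43  0.    0.  ]
0.5 [ 0.4966 -0.0958] [-0.01  0.48  0.62] [-2.28  0.    0.  ]
0.4 [ 0.5002 -0.0868] [-0.01  0.22  0.32] [-1.14  0.    0.  ]
0.3 [ 0.5047 -0.0782] [-0.01 -0.    0.01] [0.01 0.   0.  ]
0.2 [ 0.5101 -0.0701] [-0.01 -0.19 -0.33] [1.16 0.   0.  ]
0.1 [ 0.5162 -0.0626] [-0.01 -0.35 -0.69] [2.3 0.  0. ]
0.05 [ 0.5195 -0.059 ] [-0.01 -0.41 -0.87] [2.87 0.   0.  ]
0 [ 0.523  -0.0557] [-0.01 -0.47 -1.06] [3.45 0.   0.  ]
```

View pics/s6c.png

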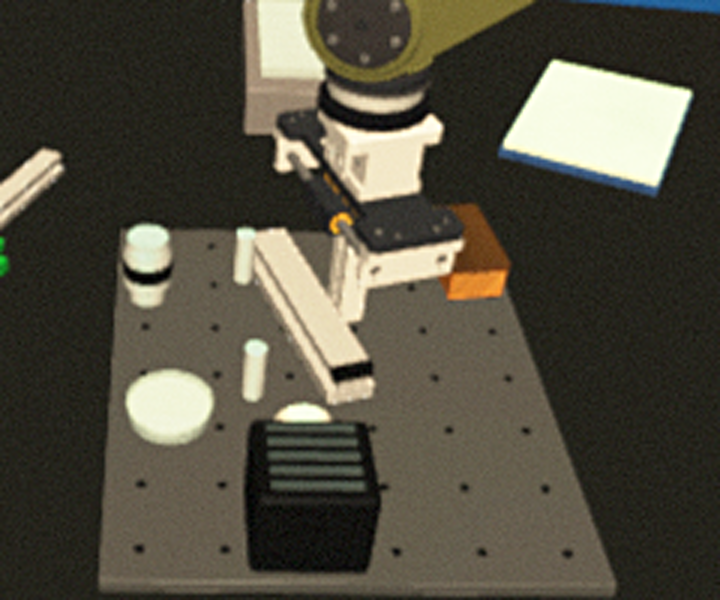

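Toe cap is now at (352,372) and the heel is still beside its post at (265,240). Continuing.

Request:
{"fn": "arm_command", "kwargs": {"deltas": [{"translation":[0,-0.05,-0.07],"turn":[0.25,0,0]},{"translation":[0,-0.09,-0.15],"turn":[0.5,0,0]},{"translation":[0,-0.13,-0.23],"turn":[0.8,0,0]},{"translation":[0,-0.17,-0.3],"turn":[1.05,0,0]},{"translation":[0,-0.21,-0.38],"turn":[1.3,0,0]},{"translation":[0,-0.24,-0.45],"turn":[1.55,0,0]},{"translation":[0,-0.28,-0.52],"turn":[1.8,0,0]},{"translation":[0,-0.31,-0.6],"turn":[2.05,0,0]},{"translation":[0,-0.34,-0.68],"turn":[2.3,0,0]},{"translation":[0,-0.37,-0.76],"turn":[2.5,0,0]},{"translation":[0,-0.4,-0.82],"turn":[2.7,0,0]},{"translation":[0,-0.41,-0.85],"turn":[2.85,0,0]}]}}

```text
time_s: 7.07
ee_pos: [0.5191, -0.0594, 0.0369]
eef_rot: [-0.904, 1.571, 2.465]
force: [-1.6, -0.9, 0.5]
grip_width: 0.0004
```

```bash
python3 look.py 7
```

```text
7.1167 [ 0.5191 -0.0594  0.0369] ydeg -77.04 F [-0.1 -0.3  0.4] 0.00018488898162036238 [-0.18  0.48  1.76  0.    0.9   1.16]
0.6 [ 0.4939 -0.1052] [-0.01  1.56  1.39] [-6.28  0.    0.  ]
0.5 [ 0.4966 -0.0958] [-0.01  1.22  1.2 ] [-5.13  0.    0.  ]
0.4 [ 0.5002 -0.0868] [-0.01  0.9   0.98] [-3.99  0.    0.  ]
0.3 [ 0.5047 -0.0782] [-0.01  0.6   0.73] [-2.84  0.    0.  ]
0.2 [ 0.5101 -0.0701] [-0.01  0.34  0.45] [-1.69  0.    0.  ]
0.1 [ 0.5162 -0.0626] [-0.01  0.1   0.14] [-0.55  0.    0.  ]
0.05 [ 0.5195 -0.059 ] [-0.01 -0.01 -0.02] [0.03 0.   0.  ]
0 [ 0.523  -0.0557] [-0.01 -0.11 -0.19] [0.6 0.  0. ]
```

View pics/s7c.png

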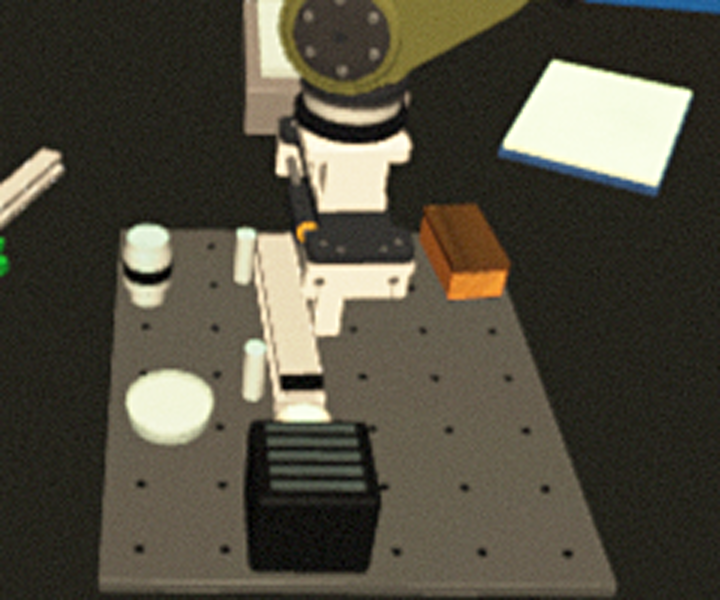

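Request:
{"fn": "arm_command", "kwargs": {"deltas": [{"translation":[0,-0.02,-0.04],"turn":[0.15,0,0]},{"translation":[0,-0.04,-0.08],"turn":[0.25,0,0]},{"translation":[0,-0.06,-0.11],"turn":[0.35,0,0]},{"translation":[0,-0.08,-0.14],"turn":[0.45,0,0]},{"translation":[0,-0.1,-0.17],"turn":[0.55,0,0]},{"translation":[0,-0.11,-0.19],"turn":[0.6,0,0]},{"translation":[0,-0.11,-0.19],"turn":[0.6,0,0]}]}}

```text
time_s: 7.7
ee_pos: [0.522, -0.0566, 0.0368]
eef_rot: [0.202, 1.568, -2.765]
force: [-10.3, -8.5, 5.1]
grip_width: 0.0005
```

```bash
python3 look.py 8
```

```text
7.75 [ 0.522  -0.0566  0.0368] ydeg -79.97 F [-10.2  -8.7   5.6] 0.00041366008691271216 [-0.18  0.48  1.75 -0.    0.91  1.22]
0.6 [ 0.4939 -0.1052] [-0.    1.72  1.45] [-6.86  0.03  0.  ]
0.5 [ 0.4966 -0.0958] [-0.    1.37  1.27] [-5.72  0.03  0.  ]
0.4 [ 0.5002 -0.0868] [-0.    1.04  1.07] [-4.57  0.03  0.  ]
0.3 [ 0.5047 -0.0782] [-0.    0.73  0.83] [-3.43  0.03 -0.  ]
0.2 [ 0.5101 -0.0701] [-0.01  0.45  0.57] [-2.28  0.03 -0.  ]
0.1 [ 0.5162 -0.0626] [-0.01  0.19  0.27] [-1.13  0.03 -0.  ]
0.05 [ 0.5195 -0.059 ] [-0.01  0.08  0.12] [-0.56  0.03 -0.01]
0 [ 0.523  -0.0557] [-0.01 -0.03 -0.05] [ 0.01  0.03 -0.01]
```

View pics/s8c.png

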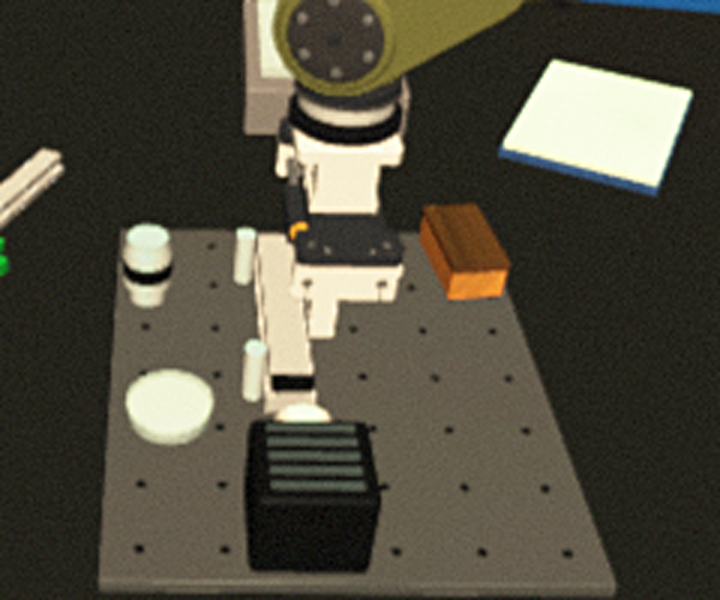

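Request:
{"fn": "arm_command", "kwargs": {"deltas": [{"translation":[0,0.03,-0.02],"turn":[0,0,0]},{"translation":[0,0.05,-0.04],"turn":[0,0,0]},{"translation":[0,0.05,-0.04],"turn":[0,0,0]}]}}

```text
time_s: 8.0
ee_pos: [0.5223, -0.0568, 0.0367]
eef_rot: [-0.275, 1.565, 3.041]
force: [-18.1, -1.1, 10.9]
grip_width: 0.0004
```

```bash
python3 -c "
from m import *
state()"
```

```text
8.0 [ 0.5223 -0.0568  0.0367] ydeg -79.97 F [-18.1  -1.1  10.9] 0.00043026960710881954 [-0.18  0.49  1.75 -0.    0.91  1.22]
```

Request:
{"fn": "arm_command", "kwargs": {"deltas": [{"translation":[0,0,0.05],"turn":[0,0,0]},{"translation":[0,0,0.1],"turn":[0,0,0]},{"translation":[0,0,0.3],"turn":[0,0,0]},{"translation":[0,0,0.6],"turn":[0,0,0]},{"translation":[0,0,0.9],"turn":[0,0,0]},{"translation":[0,0,1.0],"turn":[0,0,0]},{"translation":[-0.5,0,1.0],"turn":[0,0,0]},{"translation":[-1.5,0,1.0],"turn":[0,0,0]},{"translation":[-3,0,1.0],"turn":[0,0,0]},{"translation":[-4.5,0,1.0],"turn":[0,0,0]},{"translation":[-5.5,0,1.0],"turn":[0,0,0]},{"translation":[-6,0,1.0],"turn":[0,0,0]}]}}

```text
time_s: 9.0
ee_pos: [0.5003, -0.0615, 0.1908]
eef_rot: [2.785, 1.566, -0.182]
force: [0.1, 0.4, -0.9]
grip_width: 0.0002
```

Request:
{"fn": "arm_command", "kwargs": {"deltas": [{"translation":[0,-0.7,0.3],"turn":[0,0,0]},{"translation":[0,-2,0.8],"turn":[0,0,0]},{"translation":[0,-3.3,1.2],"turn":[0,0,0]},{"translation":[0,-4.6,1.6],"turn":[0,0,0]},{"translation":[0,-6,2],"turn":[0,0,0]},{"translation":[0,-7.3,2.4],"turn":[0,0,0]},{"translation":[0,-8.6,2.7],"turn":[0,0,0]},{"translation":[0,-10,3],"turn":[0,0,0]},{"translation":[0,-11,3],"turn":[0,0,0]},{"translation":[0,-12,3],"turn":[0,0,0]},{"translation":[0,-12.5,3],"turn":[0,0,0]},{"translation":[0,-12.5,3],"turn":[0,0,0]}]}}

```text
time_s: 10.0
ee_pos: [0.3706, 0.235, 0.187]
eef_rot: [-2.177, 1.57, 1.142]
force: [-0.3, -0.6, 0.2]
grip_width: 0.0007
```

```bash
python3 - <<'E'
from m import *
im=save('top','pics/t9.png')
cv2.imwrite('pics/t9c.png',cv2.resize(im[140:340,160:400],(720,600),interpolation=2)[:,:,::-1])
im2=save('side','pics/s9.png')
cv2.imwrite('pics/s9c.png',cv2.resize(im2[140:260,220:364],(720,600),interpolation=2)[:,:,::-1])
state()
m=models.cut_out('rail','top')
for x in m: print(x['score'],x['box'],x['pixels'].sum())
cs,_=cv2.findContours(m[0]['pixels'].astype(np.uint8),0,2); b=cv2.boxPoints(cv2.minAreaRect(max(cs,key=cv2.contourArea)))
w=np.array([ray('top',p,.037)[:2] for p in b]); print(b,w)
print('plate-frame corners mm',((w-[.5507,-.063])@rot(.174)*1000).round(1))
for t in ['lens_tube','dish','slide_box']: print(t,[(np.round(x['at'],1),round(x['score'],2)) for x in models.mark_of(t,'top')[:2]],[(np.round(x['at'],1),round(x['score'],2)) for x in models.mark_of(t,'side')[:1]])
E
```

```text
10.1 [0.3711 0.2331 0.1869] ydeg -79.9 F [ 0.1 -0.9 -0.2] 0.0003424762903148021 [ 0.48  0.09  1.87 -0.    1.19  1.87]
0.88 [244.2, 211.0, 333.5, 243.3] 1610
0.65 [229.7, 63.4, 315.4, 119.3] 1694
0.6 [325.6, 86.7, 386.1, 118.2] 811
[[242.25655 225.74005]
 [331.37283 207.30219]
 [335.27936 226.1836 ]
 [246.16306 244.62146]] [[ 0.5529348   0.02778326]
 [ 0.58480583 -0.14975474]
 [ 0.54729475 -0.15558928]
 [ 0.5157345   0.0207614 ]]
plate-frame corners mm [[ 17.9  89. ]
 [ 18.6 -91.3]
 [-19.4 -90.6]
 [-19.9  88.5]]
lens_tube [(array([296.4, 173.2]), 0.75)] [(array([250.5, 186.6]), 0.57)]
dish [(array([237.7, 196. ]), 0.83)] [(array([255.5, 228.4]), 0.78)]
slide_box [(array([348.4, 289.6]), 0.77)] [(array([353.1, 179. ]), 0.74)]
```

View pics/t9c.png

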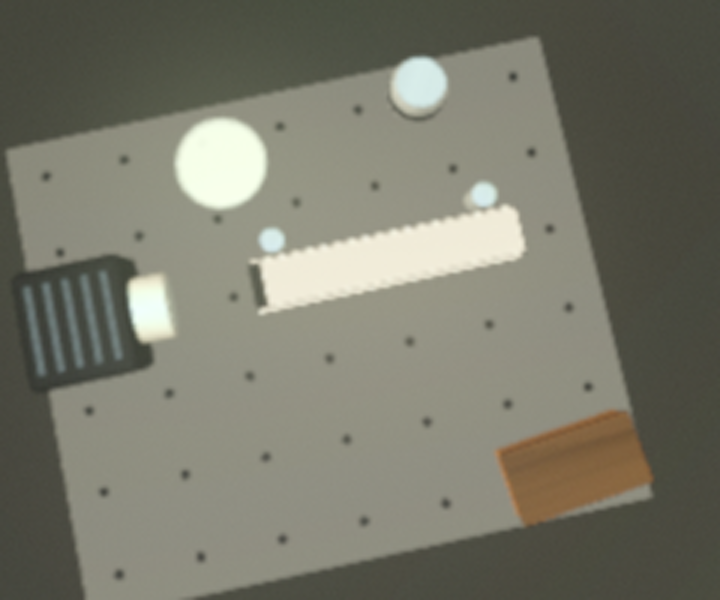

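View pics/s9c.png

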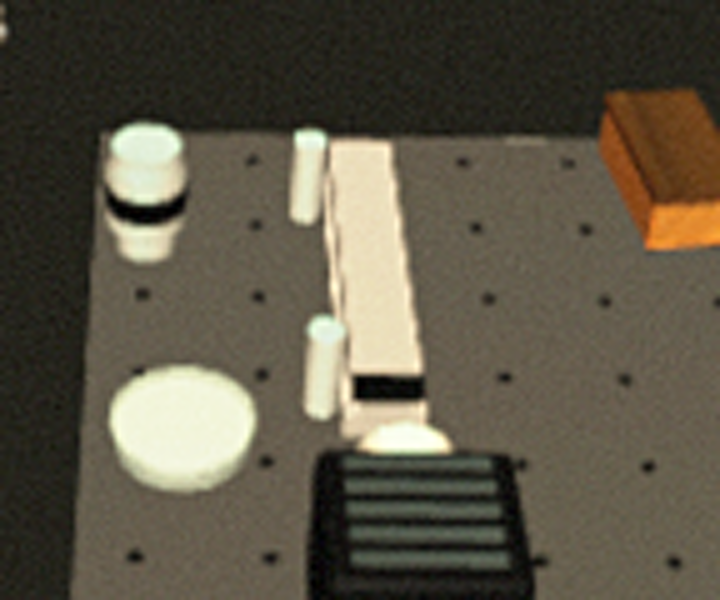

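```bash
python3 - <<'E'
from m import *
def avg(n): return np.mean([optics.camera(n).astype(float) for _ in range(10)],0)
A={'top':avg('top'),'side':avg('side')}
np.savez('avg.npz',**A)
im=A['top']
for n,b in [('top',(230,180,345,260)),('side',(270,155,325,235))]:
    x0,y0,x1,y1=b; k=min(760/(x1-x0),590/(y1-y0))
    c=np.clip(A[n][y0:y1,x0:x1]*1.3,0,255).astype(np.uint8)
    c=cv2.resize(c,None,fx=k,fy=k,interpolation=cv2.INTER_CUBIC)
    # overlay predicted seated foot edge / head edges, with posts fit
    v,r=fitplate([((26,-70,57),n,(321,205)),((26,70,57),n,(250.7,220))] if n=='top' else [((26,-70,57),n,(281.8,167.)),((26,70,57),n,(285,204.))])
    print(n,v,r.round(2).tolist())
    def P(l): 
        w=np.append(v[:2]+rot(v[2])@np.array(l[:2])/1000,l[2]/1000); q=proj(n,w); return tuple(int(a) for a in ((q-[x0,y0]+.5)*k))
    for x,z,col in [(18,12,(0,255,255)),(18,24,(0,0,255)),(15,42,(0,255,0)),(-15,42,(0,255,0))]:
        cv2.line(c,P((x,-90,z)),P((x,90,z)),col,1)
    for yy in (-70,70):
        for z in (12,57):
            pts=np.array([P((26+8*np.cos(t),yy+8*np.sin(t),z)) for t in np.linspace(0,6.28,30)]); cv2.polylines(c,[pts],True,(255,0,0),1)
    cv2.imwrite(f'pics/ov_{n}.png',c[:,:,::-1])
print(ctrl.get_obs()['time_s'])
E
```

```text
top [ 0.54969654 -0.06317053  0.18394519] [[0.27, -0.06], [-0.27, 0.05]]
side [ 0.55081835 -0.06027807  0.18256392] [[0.01, -0.49], [-0.0, 0.36]]
11.45
```

View pics/ov_top.png

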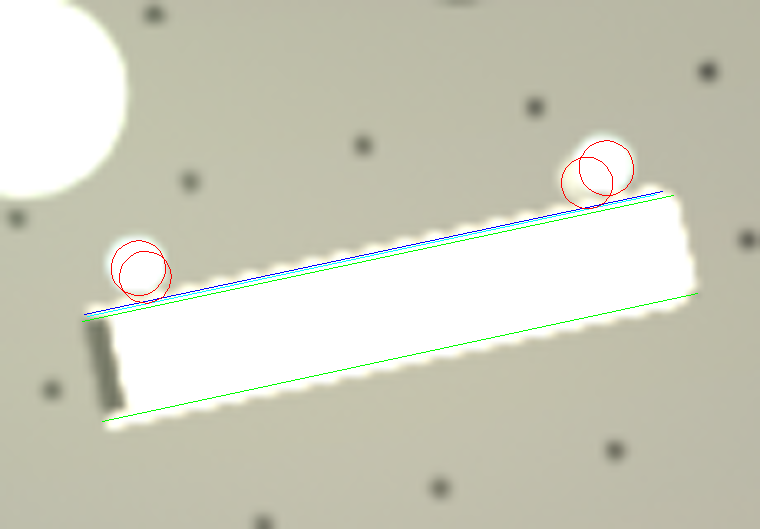

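View pics/ov_side.png

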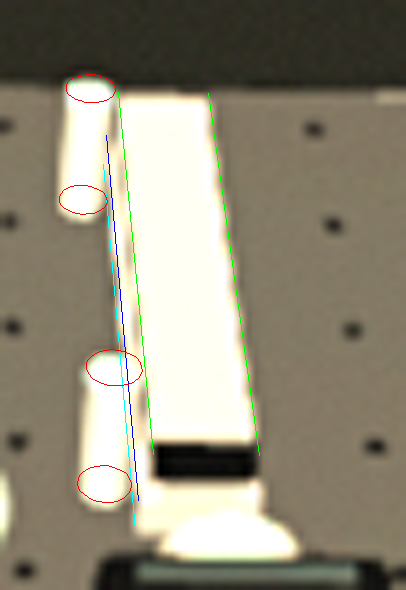

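```bash
python3 -c "
from m import *
state(); print(ctrl.hand_in())"
```

```text
11.45 [0.3712 0.2334 0.1869] ydeg -79.95 F [0.  0.1 0.2] 0.00013019571440898417 [0.48 0.09 1.87 0.   1.19 1.87]
the job is handed in; nothing more can be done
None
```

I pushed the rail home with the closed fingers, just past mid-length on the robot's side, and handed the job in at 11.45 s. It started about 0.71 rad out of line and swung about the heel post until it lay against both posts. I never gripped or lifted it, and its heel stayed by its post in every picture along the way.

**Seating:** With the rail seated, pushing harder raised the force from about 14 to 21 N, while the fingers moved only 0.3 mm. After I backed off, the rail's posts' side measured x = 18 to 19 mm in the plate frame, against a nominal 18 mm. Its ends were at y = -91 and +89 mm.

**Bystanders and robot:** In the pictures the lens tube, dish and slide box are where they were, to within a pixel. The tool is clear and reads no force.

**Checks that disagreed:**
- The enlarged top and side views hinted at opposite small gaps, about 1 mm each, the top view at the heel and the side view at the toe. That is within calibration and blur, so contact rests mainly on the force check.
- The network's marks for the bystanders differed by up to 7 pixels between looks. I took this as noise, because the enlarged pictures show no shift.
- One plate corner fitted about 4 pixels off, so I placed the plate mainly from the posts.

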